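# Free the die plate of a snap-fastener press for a changeover

## Task

Get the snap press ready for a change of dies. First swing the hold-up latch over until its tooth rests in the catch of the lock wheel, so that the lever cannot come down; then draw the index pin up out of the die plate and, by feel, turn it until its cross dowel drops into the shallow parking notch of its sleeve, and leave it hanging there. Do not disturb the tape roll, the thread cone or the tin beside the press.

Things in the scene. Friction and masses are not known exactly. Their poses are not given: they have to be found in the camera images.
- press: Grey cast bench press, fixed, 170 x 345 mm. Origin: on the table under the axis of the round die plate (170 mm across, top at z 44 mm). Column at y +130 to +190 mm; from it the head (55 mm wide, z 190 to 260 mm) reaches to y +35 mm; the ram's end rises from it at y +55 mm to z 295 mm. Raised lever on the +x side, to z 450 mm, stands still. The index pin is at x 0, y -70 mm, free above.
- sleeve_mouth (a point): Point on the pin's vertical bore axis at the top of the index sleeve, 102 mm above the table; axes as the press. The steel sleeve is 38 mm across. Its upper part is two lands (walls, 20 mm across inside, tops at z 102 mm) between two wide gaps 28 mm deep, facing each other, where the pin's dowel lies at home. A parking notch 9.5 mm wide, 8 mm deep (floor at z 94 mm) crosses both lands.
- sleeve_foot (a point): Point on the bore axis at the sleeve's lower end, 48 mm above the table; guides the pin in a 14 mm bore up to z 74 mm. The sleeve is screwed in tight at an angle that is not reported: the line through its gaps is within 0.6 rad of the press's x axis and within 0.32 rad of the home dowel. The notch line is 1.31 rad anticlockwise (from above) of the gap line.
- index_pin: Loose steel index pin, upright, 110 mm long, shank 12 mm, about 0.1 to 0.2 kg, held only by its weight. Origin: its lower tip; z up the pin; dowel and wing grip both lie along its x. Home: tip 32 mm above the table, 12 mm deep in the die plate. Parked: dowel on the notch floor, tip at 52 mm. With the dowel on top of the lands (not parked) the tip is at 60 mm.
- pin_wing (a point): Middle of the grasp on the pin's flat wing grip, 98 mm above its tip. The wing is 36 mm long in the pin's x, 12 mm thick in y, from 76 to 110 mm above the tip: grasp across the 12 mm from above.
- pin_dowel (a point): Middle of the pin's cross dowel, 6 mm thick, 44 mm long along the pin's x, 45 mm above the tip. Raised more than 28 mm it clears the lands; turned 1.0 to 1.63 rad anticlockwise from home it meets the notch. Feeling downwards: on a land it stops 28 mm above home, in the notch it goes on down to 20 mm above home.
- latch (a joint): Angle of the hold-up latch, a steel bar on the -x side of the press's head, hinged about an axis along the press's x. 0: level, tooth resting in the lock wheel's catch (end of travel). It grows as the bar swings up and back towards the press's -y, to 2.1 rad; starts near or past upright. Light hinge, a little friction: stays near upright, falls closed when well past it.
- latch_grip (a point): Middle of the latch's round handle, a dark steel pin 10 mm thick along the press's x, free for 17 mm either side of this point, 65 mm from the hinge axis. Closed, it is 268 mm above the table, with 25 mm or more free around and below it.
- latch_pivot (a point): Point on the latch's hinge axis beside the handle's middle, 268 mm above the table; axes as the press. The grip lies 65 mm from here along cos(angle) press y + sin(angle) z.
- tape_roll: Bystander: roll of brown tape lying flat, 96 mm across, 25 mm high; origin under its centre.
- thread_cone: Bystander: white cone of thread standing, 62 mm across at the foot, 112 mm high; origin under its centre.
- snap_tin: Bystander: closed round tin standing, 76 mm across, 50 mm high; origin under its centre.
Not all that is in view belongs to the job. Several things have the shape of the index_pin; the one meant has the colours described above.

How it is judged:
On the way, in this order (a step that is already met when the one before it is completed fails the run):
1. the hold-up latch rests in its catch while the index pin is still home (value of joint latch below 0.06 rad and z of index_pin in the frame of press below 0.04 m), for 0.2 s.
2. the index pin is drawn up out of the die plate's bore (z of index_pin in the frame of press above 0.049 m), for 0.1 s.
At the end, for the whole second after the job is handed in: The latch rests in its catch (joint below 0.06 rad), and the released index pin hangs at rest upright in its sleeve with its dowel down in the parking notch: its tip 49.5 to 55.5 mm above the table, within 4 mm of the bore axis (value of joint latch below 0.06 rad and z of index_pin in the frame of press between 0.0495 and 0.0555 m and horizontal distance between index_pin and sleeve_mouth below 0.004 m and angle between index_pin's own z axis and vertical below 0.1 rad and linear speed of index_pin below 0.02 m/s); the robot touches nothing.
It fails at once if a bystander (tape roll, thread cone or tin) is pushed more than 30 mm (distance of any of tape_roll, thread_cone, snap_tin from where it was at the start of the episode above 0.03 m).
It also fails if it takes over 64 s, if anything falls off the work surface, if the arm or the gripper's body presses on something with over 40 N, if the wrist force passes 120 N, or if a joint passes its speed limit or range.

## Robot

A 6-joint arm with a two-finger parallel gripper is mounted at the origin on the work surface. World frame = base frame: x ahead of the robot, y to its left, z up, the work surface at z = 0. Lengths are in m, angles in rad, forces in N, time in s.
With the tool pointing down it reaches from about 0.275 to 0.85 m from the base axis. Payload 19 kg.
Tool frame: the origin (TCP) lies at the centre of the arm's flange, where the gripper is bolted on; the fingertips stand 173 mm ahead of it and the grasp point (between the pads) lies 155 mm ahead of it (tcp_to_grasp is the z of the grasp point in the tool frame, in m); z points along the fingers, y is the line along which they close (so a half turn about z gives the same grasp; the last joint's range is limited). The gripper opens to 85 mm and grips with 20 to 120 N. Pads are 22 mm wide; open, the fingers measure 114 mm over their backs; the gripper's body (76 mm by 85 mm) begins 54 mm behind the grasp point. The pads swing forward as they close: fully open they stand 13 mm farther back than shut.
Start: joints at [-1.278, 0.15, 1.437, -0, 1.554, -0.134], TCP at [0.238, -0.523, 0.405] pointing down, gripper open.
Joint ranges: [-2.8, 2.8], [-0.68, 2.1], [0.12, 2.68], [-1.39, 4.53], [0.16, 2.79], [-2.81, 2.81]. Speed limits (rad/s): [1.89, 1.89, 2.22, 3.01, 3.01, 3.01].

## Interface

Orientations are given as a unit quaternion [w, x, y, z].
In Python, from rig import get_obs, grab_frame, calibration, hand_in, tcp_to_grasp gives the robot as it stands.
- The arm moves only by the tool play_rows, never from a script. Its argument "moves" is a list of rows, each an object of numbers: "x", "y", "z": the shift along the tool's x, y, z normalised to -1 to 1, where 1 is 0.2 m; "ax", "ay", "az": the turn, a rotation vector about the tool's x, y, z normalised to -1 to 1, where 1 is pi/2 rad. A call has 1 to 5 rows; each row is the pose to reach, as a shift and turn from the pose commanded when the call began, along the tool's axes at that moment; what a row does not reach only later rows make up. A row lasts 1/10 s, in which the tool goes at most 50 mm and 8.59 degrees, less where a joint would pass 70% of its speed; a pose out of reach is approached as far as the arm can. A call with a number of a shift or a turn outside -1 to 1 is refused whole. A call with a gripper value outside its range is refused whole. "claw" is the opening, from 0 (shut) to 1 (fully open), set as the call begins (left out, the last holds). The fingers move at their own pace and stop on an object; "grip_force" is the grip in N (left out, the last holds). Time passes only in rows, so rows that repeat a pose let the fingers close. It gives the time, the measured TCP pose, the force, the opening and the grip force at its end, in the units of the state.
- get_obs(): the state, without advancing time (a new reading comes with each control period).
- grab_frame(name): name is "scene" or "top"; returns the picture (400x640x3 uint8, red, green, blue); there is no depth.
- calibration(name): a dict with "camera_matrix" (3x3 intrinsics, pixels), "k1" (the pictures are not rectified: a ray, as slopes to the right and down, at radius r is drawn at 1 + k1 r^2 times it, then the intrinsics apply), "pose" (4x4, takes a point from camera to world coordinates). Camera axes: x right, y down, z forward; pixel columns grow to the right and rows downward; lengths in m; the calibration is good to about 2 mm. A picture is of the moment at which its call begins. calibration takes no time and is no camera call.
- hand_in(): hands the job in; it is judged then, once.
The state is a dict: "clock": time; "joint_positions": joint angles; "qvel": joint speeds; "joint_efforts": joint torques, N m; "tcp_pos": TCP position; "tool_rot": TCP orientation; "contact_force": force on the tool from outside, world axes, zero at the start; "ft_torque": the same for the moment, N m; "width": finger opening in m; "grip_force": force on a finger pad.
Only numpy, scipy, OpenCV 4.12 (cv2) and the standard library are available. Lean on these libraries where they do the work, as an engineer would, in place of code of your own. Each camera call takes 0.05 s, during which the arm holds its last target. There are 200 camera calls.

## Working session

There is one attempt and no reset: what is moved stays moved. The work goes in short steps, Python scripts to look and compute and a tool call to move; the robot and the scene stay as the last step left them, time stands still between calls to the robot, and variables do not carry over. Pictures are saved under pics/ and viewed, at most 10 in all, crops included, and the job is handed in when it is done.

Besides the shell and the picture viewer there is one more tool, called by a JSON object that holds its "fn" and its "kwargs". play_rows: Moves the arm, as the interface text tells. Scaled input: -1 to 1 covers 0.2 m each way for a shift and pi/2 rad each way for a turn. Its arguments: {"type":"object","properties":{"moves":{"type":"array"},"claw":{"type":"number"},"grip_force":{"type":"number"}},"required":["moves"]}

```bash
ls; mkdir -p pics; python3 - <<'E'
from rig import *
import cv2,numpy as np
for n in("scene","top"):
    cv2.imwrite(f"pics/{n}0.png",grab_frame(n)[:,:,::-1])
    c=calibration(n);print(n,np.round(c["camera_matrix"],1).tolist(),c["k1"],np.round(c["pose"],4).tolist())
print(get_obs(),tcp_to_grasp)
E
```

```text
pics
scene [[485.7, 0.0, 321.0], [0.0, 485.7, 204.1], [0.0, 0.0, 1.0]] 0.045587597816628855 [[0.5509, 0.623, -0.5553, 1.1798], [0.8344, -0.4266, 0.3491, -0.447], [-0.0194, -0.6557, -0.7548, 1.0547], [0.0, 0.0, 0.0, 1.0]]
top [[434.4, 0.0, 319.0], [0.0, 434.4, 204.5], [0.0, 0.0, 1.0]] -0.0475684361958733 [[-0.0753, -0.9726, 0.2201, 0.2843], [-0.9971, 0.0746, -0.0114, -0.0264], [-0.0053, -0.2203, -0.9754, 1.2278], [0.0, 0.0, 0.0, 1.0]]
{'clock': 0.1, 'joint_positions': array([-1.27802702e+00,  1.50963480e-01,  1.43792174e+00,  1.94673972e-05,
        1.55380139e+00, -1.34018789e-01]), 'qvel': array([-0.00121437, -0.00205857, -0.00210747,  0.00057176,  0.00127338,
        0.00135428]), 'joint_efforts': array([ 4.58558818e-03, -7.14378977e+01, -5.71790779e+01, -1.89205216e-04,
        7.07971558e-03,  2.09127614e-05]), 'tcp_pos': array([ 0.23799032, -0.52341654,  0.40414259]), 'tool_rot': array([-5.46030144e-04,  9.77317650e-01,  2.11777979e-01, -3.36695972e-05]), 'contact_force': array([0.9788097 , 0.32346763, 0.07877964]), 'ft_torque': array([ 0.01895172, -0.0161661 ,  0.01984536]), 'grip_force': 0.0, 'width': 0.08521508847653776} 0.1547
```

View pics/scene0.png

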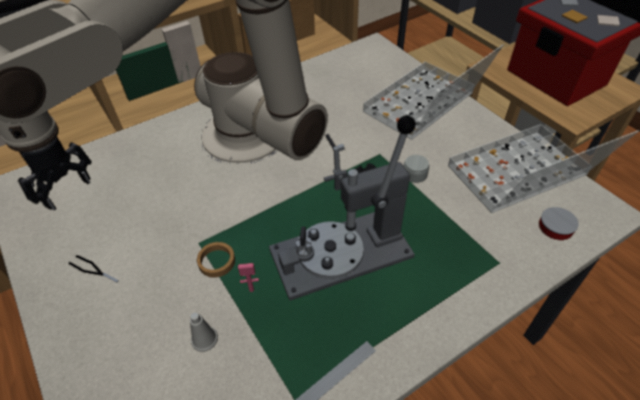

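View pics/top0.png

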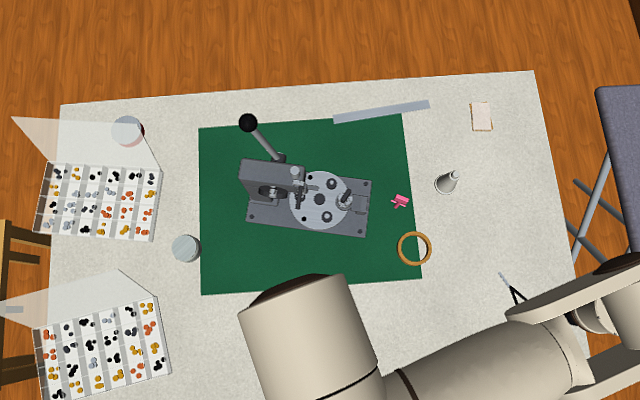

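Scene view: press with its die plate at about (332,247), steel pin at about (303,240) on the sleeve, latch upright at about (336,152). The pink look-alike is at (247,275). Top view: die plate at (319,200), pin at (345,198), pink thing at (400,200), and the column is towards world +y. Next, close crops.

```bash
python3 - <<'E'
import cv2
a=cv2.imread("pics/top0.png")[110:250,230:390];b=cv2.imread("pics/scene0.png")[110:300,230:430]
cv2.imwrite("pics/topc.png",cv2.resize(a[:,:],None,fx=5,fy=4.2857/1.0*5/4.2857*0.8571,interpolation=cv2.INTER_CUBIC) if 0 else cv2.resize(a,(640,560),interpolation=cv2.INTER_CUBIC))
cv2.imwrite("pics/scec.png",cv2.resize(b,(600,570),interpolation=cv2.INTER_CUBIC))
E
```

```text
(no output)
```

View pics/topc.png

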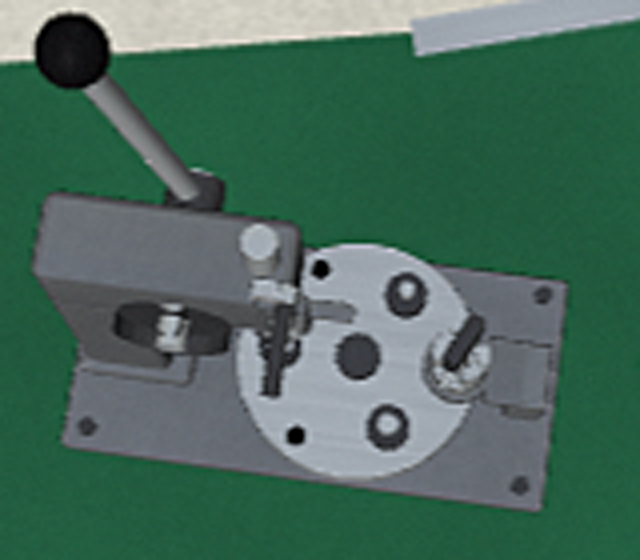

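View pics/scec.png

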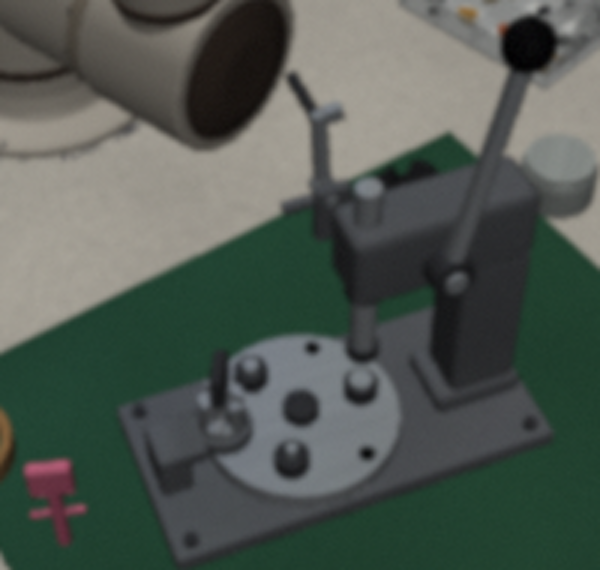

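```bash
cat > h.py <<'E'
import numpy as np,cv2
from rig import calibration
from scipy.optimize import least_squares
C={n:calibration(n) for n in("scene","top")}
def proj(n,p):
    c=C[n];P=np.linalg.inv(c["pose"]);q=P[:3,:3]@np.asarray(p,float)+P[:3,3];s=q[:2]/q[2]
    s=s*(1+c["k1"]*s@s);K=c["camera_matrix"];return np.array([K[0][0]*s[0]+K[0][2],K[1][1]*s[1]+K[1][2]])
def ray(n,uv):
    c=C[n];K=c["camera_matrix"];s0=np.array([(uv[0]-K[0][2])/K[0][0],(uv[1]-K[1][2])/K[1][1]]);s=s0.copy()
    for _ in range(20): s=s0/(1+c["k1"]*s@s)
    P=np.array(c["pose"]);return P[:3,3],P[:3,:3]@np.r_[s,1]
def atz(n,uv,z):
    o,d=ray(n,uv);return o+d*(z-o[2])/d[2]
def tri(obs):
    return least_squares(lambda p:np.concatenate([proj(n,p)-uv for n,uv in obs]),[.5,0,.2])
T=lambda x,y:("top",np.array([230+x/4,110+y/4]))
S=lambda x,y:("scene",np.array([230+x/3,110+y/3]))
def R(a): return np.array([[np.cos(a),-np.sin(a),0],[np.sin(a),np.cos(a),0],[0,0,1]])
E
cat > fit.py <<'E'
from h import *
pts=[(T(358,359),(0,0,.044)),(S(300,409),(0,0,.044)),(T(568,284),(.085,-.155,None)),(T(541,510),(-.085,-.155,None)),(T(62,447),(-.085,.19,None)),
(S(120,410),(-.085,-.155,None)),(S(183,565),(.085,-.155,None)),(S(551,437),(.085,.19,None)),
(T(259,240),(0,.055,.295)),(S(369,187),(0,.055,.295)),(T(464,341),(0,-.07,.142)),(S(220,352),(0,-.07,.142))]
def w(v,q): return R(v[2])@np.array([q[0],q[1],v[3] if q[2] is None else q[2]])+[v[0],v[1],0]
f=lambda v:np.concatenate([proj(o[0],w(v,q))-o[1] for o,q in pts])
r=least_squares(f,[.36,-.03,0,.02],loss='soft_l1');v=r.x;print(v);print(np.round(f(v).reshape(-1,2),1).tolist())
for nm,a,b in(("tip",T(273,395),S(293,75)),("root",T(283,308),S(313,110))):
    t=tri([a,b]);print(nm,t.x,np.round(t.fun,1),"press",R(v[2]).T@(t.x-[v[0],v[1],0]))
a,b=atz(*T(478,320),.142),atz(*T(450,362),.142);d=a-b;print("wing",(a+b)/2,np.linalg.norm(d),np.arctan2(d[1],d[0]))
print("pin xy",w(v,(0,-.07,.1)))
for nm,p,z in(("tape",(414,248),.02),("cone",(446,182),.05),("tin",(186,248),.05)):print(nm,atz("top",p,z))
E
python3 fit.py
```

```text
[ 0.56715998 -0.03495545 -0.21672605  0.00926658]
[[-2.9, -0.6], [1.1, -1.3], [1.6, 0.0], [1.5, 0.9], [1.2, -0.2], [-4.9, -0.4], [-5.9, 0.6], [-2.3, -0.1], [-3.5, -0.2], [0.9, -2.3], [-2.9, -1.2], [0.3, 2.2]]
tip [0.48241259 0.01030307 0.33032976] [-1.4 -0.6 -1.6  0.3] press [-0.09249696  0.02597625  0.33032976]
root [5.27469396e-01 1.42663508e-04 3.34651841e-01] [-0.6 -0.3 -0.7  0.1] press [-0.04630936  0.02574225  0.33465184]
wing [ 0.54827598 -0.11039726  0.142     ] 0.03336915105906007 -0.659783310348848
pin xy [ 0.55210764 -0.10331792  0.1       ]
tape [ 0.4122819  -0.29574309  0.02      ]
cone [ 0.58743687 -0.40234212  0.05      ]
tin [0.45610997 0.33176568 0.05      ]
```

```bash
sed -i 's/def w(v,q): .*/def w(v,q): return R(v[2])@np.array([q[0],q[1]+(v[4] if q[2] is None else 0),v[3] if q[2] is None else q[2]])+[v[0],v[1],0]/; s/\[.36,-.03,0,.02\]/[.56,-.03,-.2,.02,0]/' fit.py; python3 fit.py
```

```text
[ 0.56680707 -0.04044809 -0.21408476  0.00586532  0.01253943]
[[-0.9, -0.6], [-0.7, -0.4], [-1.0, -0.4], [-1.0, 0.3], [-0.9, -0.4], [-2.2, -0.0], [-2.8, 0.7], [0.1, -0.1], [-1.1, -0.1], [-1.3, -1.5], [-0.7, -1.3], [-1.7, 3.2]]
tip [0.48241259 0.01030307 0.33032976] [-1.4 -0.6 -1.6  0.3] press [-0.09325011  0.0316627   0.33032976]
root [5.27469396e-01 1.42663508e-04 3.34651841e-01] [-0.6 -0.3 -0.7  0.1] press [-0.04706328  0.0313067   0.33465184]
wing [ 0.54827598 -0.11039726  0.142     ] 0.03336915105906007 -0.659783310348848
pin xy [ 0.55193535 -0.10885008  0.1       ]
tape [ 0.4122819  -0.29574309  0.02      ]
cone [ 0.58743687 -0.40234212  0.05      ]
tin [0.45610997 0.33176568 0.05      ]
```

```bash
sed -i 's|230+x/4,110+y/4|230+(x+.5)/4-.5,110+(y+.5)/4-.5|; s|230+x/3,110+y/3|230+(x+.5)/3-.5,110+(y+.5)/3-.5|' h.py; python3 fit.py
cat > go.py <<'E'
import sys
from h import R
import numpy as np
from rig import get_obs
from scipy.spatial.transform import Rotation as Q
def go(x,y,z,yang):
    o=get_obs();w=o["tool_rot"];C=Q.from_quat([w[1],w[2],w[3],w[0]]).as_matrix()
    c,s=np.cos(yang),np.sin(yang);D=np.array([[-s,c,0],[c,s,0],[0,0,-1]]).T
    print("shift",np.round(C.T@(np.array([x,y,z])-o["tcp_pos"])/.2,3),"turn",np.round(Q.from_matrix(C.T@D).as_rotvec()/(np.pi/2),3),"t",o["clock"],"F",np.round(o["contact_force"],1))
if __name__=="__main__": go(*map(float,sys.argv[1:5]))
E
python3 go.py .492 -.055 .49 -1.785
```

```text
[ 0.56709617 -0.04018636 -0.21418852  0.00757546  0.01247425]
[[-0.6, -0.3], [-0.3, -0.1], [-0.6, -0.2], [-0.6, 0.5], [-0.7, -0.2], [-1.8, -0.1], [-2.4, 0.7], [0.6, -0.1], [-0.8, 0.1], [-0.8, -1.1], [-0.5, -1.1], [-1.2, 3.5]]
tip [0.48262293 0.010303   0.33167604] [-1.1 -0.5 -1.2  0.2] press [-0.0932747   0.03138047  0.33167604]
root [5.27618397e-01 1.44959189e-04 3.35957365e-01] [-0.3 -0.1 -0.3  0.1] press [-0.04714828  0.03101854  0.33595737]
wing [ 0.54934091 -0.10952289  0.142     ] 0.03337747140050206 -0.6595610305032716
pin xy [ 0.55221735 -0.10858681  0.1       ]
tape [ 0.4122819  -0.29574309  0.02      ]
cone [ 0.58743687 -0.40234212  0.05      ]
tin [0.45610997 0.33176568 0.05      ]
shift [ 2.126 -1.607 -0.427] turn [-0.001  0.     0.408] t 0.1 F [1.  0.3 0.1]
```

Pin candidates: the steel pin with dark wing in the sleeve at top (345,198) / scene (303,240); the pink one at top (400,200) / scene (247,275), which is a decoy; and the plate dies at top (331,184) and (327,217). I choose the steel pin standing in the sleeve; the close crop confirms it. Moving to the latch now with the fingers shut.

{"fn": "play_rows", "kwargs": {"moves": [{"x": 0.18, "y": -0.13, "z": -0.09, "az": 0.08}, {"x": 0.36, "y": -0.26, "z": -0.18, "az": 0.16}, {"x": 0.54, "y": -0.39, "z": -0.27, "az": 0.24}, {"x": 0.72, "y": -0.52, "z": -0.36, "az": 0.32}, {"x": 0.9, "y": -0.65, "z": -0.43, "az": 0.408}], "claw": 0, "grip_force": 20}}

```text
schema error: expected keys x, y, z, ax, ay, az
```

```bash
python3 go.py .492 -.055 .49 -1.785
```

```text
shift [ 2.126 -1.607 -0.427] turn [-0.001  0.     0.408] t 0.1 F [1.  0.3 0.1]
```

{"fn": "play_rows", "kwargs": {"moves": [{"x": 0.18, "y": -0.13, "z": -0.09, "ax": 0, "ay": 0, "az": 0.08}, {"x": 0.36, "y": -0.26, "z": -0.18, "ax": 0, "ay": 0, "az": 0.16}, {"x": 0.54, "y": -0.39, "z": -0.27, "ax": 0, "ay": 0, "az": 0.24}, {"x": 0.72, "y": -0.52, "z": -0.36, "ax": 0, "ay": 0, "az": 0.32}, {"x": 0.9, "y": -0.65, "z": -0.43, "ax": 0, "ay": 0, "az": 0.408}], "claw": 0, "grip_force": 20}}

```text
clock: 0.6
tcp_pos: [0.3475, -0.3307, 0.491]
tool_rot: [0.0, 0.994, -0.106, 0.0]
contact_force: [0.8, -0.6, 0.6]
width: 0.0127
grip_force: 0.0
```

```bash
python3 go.py .492 -.055 .49 -1.785
```

```text
shift [ 0.415 -1.5    0.005] turn [ 0.    -0.     0.001] t 0.6 F [ 0.8 -0.6  0.6]
```

{"fn": "play_rows", "kwargs": {"moves": [{"x": 0.06, "y": -0.2, "z": 0, "ax": 0, "ay": 0, "az": 0}, {"x": 0.12, "y": -0.4, "z": 0, "ax": 0, "ay": 0, "az": 0}, {"x": 0.18, "y": -0.6, "z": 0, "ax": 0, "ay": 0, "az": 0}, {"x": 0.24, "y": -0.8, "z": 0, "ax": 0, "ay": 0, "az": 0}, {"x": 0.28, "y": -1.0, "z": 0, "ax": 0, "ay": 0, "az": 0}]}}

```text
clock: 1.1
tcp_pos: [0.4436, -0.1467, 0.4898]
tool_rot: [-0.0, 0.995, -0.103, -0.0]
contact_force: [0.6, -0.9, -0.4]
width: 0.0
grip_force: 0.0
```

```bash
python3 go.py .492 -.055 .49 -1.785
```

```text
shift [ 0.143 -0.498 -0.001] turn [-0.     0.     0.005] t 1.1 F [ 0.6 -0.9 -0.4]
```

{"fn": "play_rows", "kwargs": {"moves": [{"x": 0.07, "y": -0.2, "z": 0.01, "ax": 0, "ay": 0, "az": 0.005}, {"x": 0.14, "y": -0.4, "z": 0.01, "ax": 0, "ay": 0, "az": 0.005}, {"x": 0.14, "y": -0.5, "z": 0.01, "ax": 0, "ay": 0, "az": 0.005}, {"x": 0.14, "y": -0.5, "z": 0.01, "ax": 0, "ay": 0, "az": 0.005}]}}

```text
clock: 1.5
tcp_pos: [0.4915, -0.054, 0.4876]
tool_rot: [-0.0, 0.994, -0.106, -0.0]
contact_force: [-0.9, -0.4, 0.5]
width: 0.0001
grip_force: 0.0
```

```bash
python3 - <<'E'
from rig import *
import cv2,numpy as np
a=grab_frame("scene")[90:220,250:420,::-1];b=grab_frame("top")[110:240,230:400,::-1]
cv2.imwrite("pics/pp.png",np.vstack([cv2.resize(i,None,fx=2.3,fy=2.3,interpolation=cv2.INTER_CUBIC) for i in(a,b)]))
E
python3 go.py .492 -.055 .49 -1.785
```

```text
shift [ 0.004 -0.006 -0.011] turn [0. 0. 0.] t 1.6 F [0.1 0.  0.2]
```

View pics/pp.png

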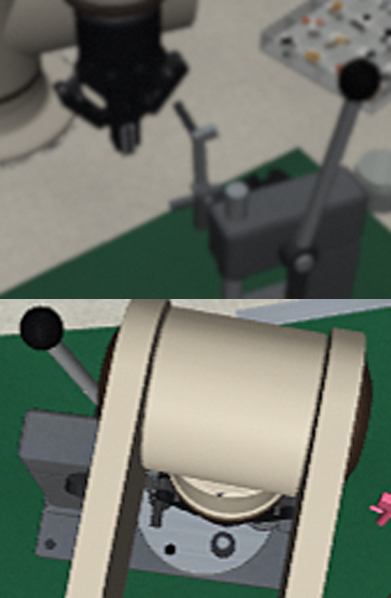

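Scene crop: the shut fingers (tip at (125,150)) are just -y of the handle (tip (180,105)), a little below its height, so the way is clear. I'll push towards press +y.

{"fn": "play_rows", "kwargs": {"moves": [{"x": 0, "y": -0.08, "z": 0, "ax": 0, "ay": 0, "az": 0}, {"x": 0, "y": -0.16, "z": 0, "ax": 0, "ay": 0, "az": 0}, {"x": 0, "y": -0.23, "z": 0, "ax": 0, "ay": 0, "az": 0}, {"x": 0, "y": -0.3, "z": 0, "ax": 0, "ay": 0, "az": 0}]}}

```text
clock: 2.0
tcp_pos: [0.5038, 0.0024, 0.4881]
tool_rot: [0.0, 0.994, -0.108, 0.0]
contact_force: [0.6, 0.2, 0.9]
width: -0.0001
grip_force: 0.1
```

{"fn": "play_rows", "kwargs": {"moves": [{"x": 0, "y": -0.06, "z": 0, "ax": 0, "ay": 0, "az": 0}, {"x": 0, "y": -0.12, "z": 0, "ax": 0, "ay": 0, "az": 0}, {"x": 0, "y": -0.16, "z": 0, "ax": 0, "ay": 0, "az": 0}, {"x": 0, "y": -0.2, "z": 0, "ax": 0, "ay": 0, "az": 0}]}}

```text
clock: 2.4
tcp_pos: [0.5125, 0.0421, 0.488]
tool_rot: [-0.0, 0.994, -0.107, -0.0]
contact_force: [-0.5, -0.8, 0.9]
width: 0.0001
grip_force: 0.0
```

```bash
python3 - <<'E'
from rig import *
import cv2,numpy as np
a=grab_frame("scene")[90:220,250:420,::-1]
cv2.imwrite("pics/pq.png",cv2.resize(a,None,fx=3,fy=3,interpolation=cv2.INTER_CUBIC))
E
```

```text
(no output)
```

View pics/pq.png

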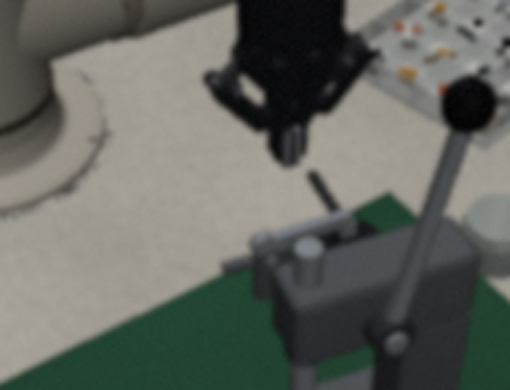

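The bar has fallen over: handle at crop (312,175)–(337,210), bar about level. I'll check it against the closed geometry.

```bash
python3 - <<'E'
from h import *
v=[.5671,-.0402,-.2142]
g=lambda z:[np.round(R(v[2]).T@(atz("scene",((x+.5)/3-.5+250,(y+.5)/3-.5+90),z)-[v[0],v[1],0]),3) for x,y in((312,175),(337,210))]
for z in(.262,.268,.275,.285):print(z,g(z))
E
```

```text
0.262 [array([-0.099,  0.104,  0.262]), array([-0.055,  0.106,  0.262])]
0.268 [array([-0.093,  0.101,  0.268]), array([-0.049,  0.103,  0.268])]
0.275 [array([-0.086,  0.098,  0.275]), array([-0.043,  0.1  ,  0.275])]
0.285 [array([-0.076,  0.093,  0.285]), array([-0.033,  0.095,  0.285])]
```

{"fn": "play_rows", "kwargs": {"moves": [{"x": 0, "y": -0.08, "z": 0, "ax": 0, "ay": 0, "az": 0}, {"x": 0, "y": -0.165, "z": 0, "ax": 0, "ay": 0, "az": 0}, {"x": 0, "y": -0.165, "z": 0.08, "ax": 0, "ay": 0, "az": 0}, {"x": 0, "y": -0.165, "z": 0.15, "ax": 0, "ay": 0, "az": 0}, {"x": 0, "y": -0.165, "z": 0.18, "ax": 0, "ay": 0, "az": 0}]}}

```text
clock: 2.95
tcp_pos: [0.5192, 0.0735, 0.4504]
tool_rot: [0.0, 0.994, -0.107, -0.001]
contact_force: [-0.4, 0.4, -1.2]
width: -0.0001
grip_force: 0.0
```

{"fn": "play_rows", "kwargs": {"moves": [{"x": 0, "y": 0, "z": 0.01, "ax": 0, "ay": 0, "az": 0}, {"x": 0, "y": 0, "z": 0.02, "ax": 0, "ay": 0, "az": 0}, {"x": 0, "y": 0, "z": 0.02, "ax": 0, "ay": 0, "az": 0}]}}

```text
clock: 3.25
tcp_pos: [0.5194, 0.0735, 0.4483]
tool_rot: [-0.0, 0.994, -0.107, 0.0]
contact_force: [0.6, -0.3, -0.7]
width: -0.0
grip_force: 0.0
```

{"fn": "play_rows", "kwargs": {"moves": [{"x": 0, "y": 0, "z": 0.01, "ax": 0, "ay": 0, "az": 0}, {"x": 0, "y": 0, "z": 0.015, "ax": 0, "ay": 0, "az": 0}, {"x": 0, "y": 0, "z": 0.015, "ax": 0, "ay": 0, "az": 0}]}}

```text
clock: 3.55
tcp_pos: [0.5193, 0.0737, 0.4461]
tool_rot: [-0.0, 0.994, -0.107, 0.001]
contact_force: [-1.4, -0.9, 7.7]
width: -0.0001
grip_force: 4.2
```

{"fn": "play_rows", "kwargs": {"moves": [{"x": 0, "y": 0, "z": 0.01, "ax": 0, "ay": 0, "az": 0}, {"x": 0, "y": 0, "z": 0.01, "ax": 0, "ay": 0, "az": 0}]}}

```text
clock: 3.75
tcp_pos: [0.519, 0.0737, 0.4457]
tool_rot: [-0.0, 0.994, -0.107, 0.002]
contact_force: [-5.7, -0.7, 23.5]
width: 0.0002
grip_force: 11.8
```

Firm contact at tip z 0.273 = handle top when closed, so the latch is in its catch. Retracting to the pin.

{"fn": "play_rows", "kwargs": {"moves": [{"x": 0, "y": 0, "z": -0.15, "ax": 0, "ay": 0, "az": 0}, {"x": 0, "y": 0, "z": -0.35, "ax": 0, "ay": 0, "az": 0}, {"x": 0, "y": 0, "z": -0.42, "ax": 0, "ay": 0, "az": 0}], "claw": 0.5}}

```text
clock: 4.05
tcp_pos: [0.5189, 0.0737, 0.5309]
tool_rot: [-0.0, 0.994, -0.107, 0.002]
contact_force: [0.0, -0.9, 0.3]
width: 0.0422
grip_force: 0.0
```

```bash
python3 go.py .551 -.109 .53 -2.23
```

```text
shift [0.351 0.858 0.005] turn [-0.001 -0.003  0.283] t 4.05 F [ 0.  -0.9  0.3]
```

{"fn": "play_rows", "kwargs": {"moves": [{"x": 0.08, "y": 0.2, "z": 0, "ax": 0, "ay": 0, "az": 0.07}, {"x": 0.16, "y": 0.4, "z": 0, "ax": 0, "ay": 0, "az": 0.14}, {"x": 0.25, "y": 0.6, "z": 0, "ax": 0, "ay": 0, "az": 0.21}, {"x": 0.33, "y": 0.8, "z": 0, "ax": 0, "ay": 0, "az": 0.283}, {"x": 0.351, "y": 0.858, "z": 0, "ax": 0, "ay": 0, "az": 0.283}]}}

```text
clock: 4.55
tcp_pos: [0.5517, -0.1125, 0.5261]
tool_rot: [0.0, 0.945, -0.327, -0.0]
contact_force: [0.8, -0.4, -0.3]
width: 0.043
grip_force: 0.0
```

{"fn": "play_rows", "kwargs": {"moves": [{"x": 0, "y": 0, "z": 0.2, "ax": 0, "ay": 0, "az": 0}, {"x": 0, "y": 0, "z": 0.4, "ax": 0, "ay": 0, "az": 0}, {"x": 0, "y": 0, "z": 0.6, "ax": 0, "ay": 0, "az": 0}, {"x": 0, "y": 0, "z": 0.8, "ax": 0, "ay": 0, "az": 0}, {"x": 0, "y": 0, "z": 0.85, "ax": 0, "ay": 0, "az": 0}]}}

```text
clock: 5.05
tcp_pos: [0.5506, -0.1083, 0.353]
tool_rot: [-0.0, 0.946, -0.323, -0.003]
contact_force: [-0.2, -0.3, -0.7]
width: 0.0426
grip_force: 0.0
```

```bash
python3 - <<'E'
from rig import *
import cv2,numpy as np
a=grab_frame("scene")[170:290,230:390,::-1]
cv2.imwrite("pics/pr.png",cv2.resize(a,None,fx=4,fy=4,interpolation=cv2.INTER_CUBIC))
E
python3 go.py .551 -.109 .285 -2.23
```

```text
shift [0.003 0.001 0.345] turn [0.001 0.003 0.   ] t 5.1 F [ 0.7 -0.3 -1.7]
```

View pics/pr.png

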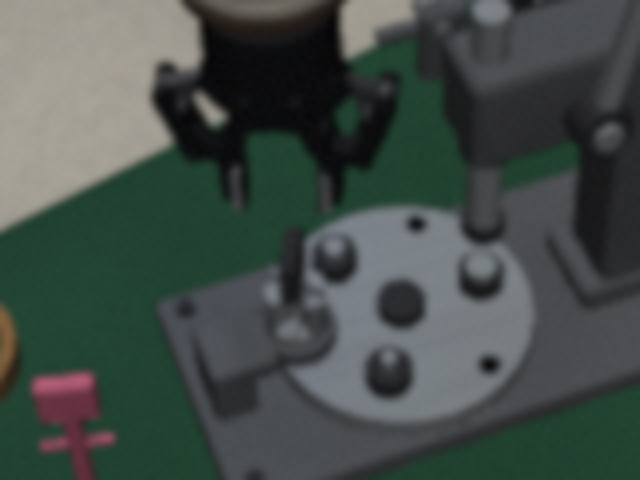

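Crop: fingertips at (238,205) and (328,207), with the dark wing seen edge-on between them, top at (292,232). I'll check the midline against the projection.

```bash
python3 - <<'E'
from h import *
for p in((.5506,-.1083,.185),(.5506,-.1083,.142),(.5506+.01*.61,-.1083+.01*.79,.142),(.5506+.01*.79,-.1083-.01*.61,.142)):
    q=proj("scene",p);print(p,np.round((q-[230,170]+.5)*4-.5,1))
E
```

```text
(0.5506, -0.1083, 0.185) [284. 196.]
(0.5506, -0.1083, 0.142) [287.7 241.7]
(0.5567, -0.10039999999999999, 0.142) [304.4 242.5]
(0.5585, -0.11439999999999999, 0.142) [286. 255.]
```

{"fn": "play_rows", "kwargs": {"moves": [{"x": 0, "y": -0.0125, "z": 0.1, "ax": 0, "ay": 0, "az": 0}, {"x": 0, "y": -0.0125, "z": 0.2, "ax": 0, "ay": 0, "az": 0}, {"x": 0, "y": -0.0125, "z": 0.29, "ax": 0, "ay": 0, "az": 0}, {"x": 0, "y": -0.0125, "z": 0.335, "ax": 0, "ay": 0, "az": 0}, {"x": 0, "y": -0.0125, "z": 0.335, "ax": 0, "ay": 0, "az": 0}]}}

```text
clock: 5.6
tcp_pos: [0.5531, -0.1069, 0.2905]
tool_rot: [-0.0, 0.946, -0.324, -0.0]
contact_force: [0.0, -0.8, 0.5]
width: 0.0423
grip_force: 0.0
```

{"fn": "play_rows", "kwargs": {"moves": [{"x": 0, "y": 0, "z": 0, "ax": 0, "ay": 0, "az": 0}, {"x": 0, "y": 0, "z": 0, "ax": 0, "ay": 0, "az": 0}, {"x": 0, "y": 0, "z": 0, "ax": 0, "ay": 0, "az": 0}, {"x": 0, "y": 0, "z": 0, "ax": 0, "ay": 0, "az": 0}, {"x": 0, "y": 0, "z": 0, "ax": 0, "ay": 0, "az": 0}], "claw": 0, "grip_force": 20}}

```text
clock: 6.1
tcp_pos: [0.5531, -0.107, 0.2913]
tool_rot: [-0.0, 0.946, -0.324, 0.001]
contact_force: [-0.9, 1.0, 6.7]
width: 0.0117
grip_force: 26.4
```

```bash
python3 -c "
from rig import *;o=get_obs();print({k:o[k] for k in('tcp_pos','contact_force','ft_torque','width','grip_force','joint_positions')})"
```

```text
{'tcp_pos': array([ 0.55306055, -0.10701838,  0.29127609]), 'contact_force': array([-0.86770584,  0.9942103 ,  6.72223073]), 'ft_torque': array([ 0.04209199,  0.16307293, -0.00187006]), 'width': 0.011691960860354862, 'grip_force': 26.39640122652054, 'joint_positions': array([-3.27931757e-01,  1.90062143e-01,  1.62505083e+00,  1.20785859e-04,
        1.32463294e+00,  1.90240101e+00])}
```

Gripped cleanly: width 11.7 mm and almost no side force. Drawing up 33 mm.

{"fn": "play_rows", "kwargs": {"moves": [{"x": 0, "y": 0, "z": -0.03, "ax": 0, "ay": 0, "az": 0}, {"x": 0, "y": 0, "z": -0.07, "ax": 0, "ay": 0, "az": 0}, {"x": 0, "y": 0, "z": -0.12, "ax": 0, "ay": 0, "az": 0}, {"x": 0, "y": 0, "z": -0.16, "ax": 0, "ay": 0, "az": 0}, {"x": 0, "y": 0, "z": -0.165, "ax": 0, "ay": 0, "az": 0}], "grip_force": 35}}

```text
clock: 6.6
tcp_pos: [0.553, -0.107, 0.3245]
tool_rot: [-0.0, 0.946, -0.324, 0.001]
contact_force: [0.3, 0.5, -2.3]
width: 0.0113
grip_force: 35.3
```

```bash
python3 - <<'E'
from rig import *
import cv2
a=grab_frame("scene")[170:290,230:390,::-1]
cv2.imwrite("pics/ps.png",cv2.resize(a,None,fx=4,fy=4,interpolation=cv2.INTER_CUBIC))
o=get_obs();print({k:o[k] for k in('tcp_pos','contact_force','ft_torque','width')})
E
```

```text
{'tcp_pos': array([ 0.55292171, -0.10696096,  0.32391591]), 'contact_force': array([ 0.14741291, -0.06617082, -0.88121305]), 'ft_torque': array([-0.04690327,  0.03583143, -0.02488817]), 'width': 0.011288212754572783}
```

View pics/ps.png

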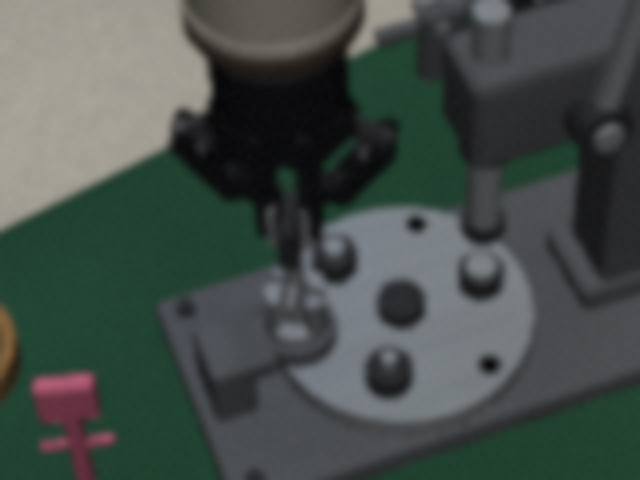

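The pin is up: its shank is visible between wing (290,235) and sleeve (295,320), held upright. Turning anticlockwise to about 0.95 rad, watching the side force.

{"fn": "play_rows", "kwargs": {"moves": [{"x": 0, "y": 0, "z": 0, "ax": 0, "ay": 0, "az": -0.08}, {"x": 0, "y": 0, "z": 0, "ax": 0, "ay": 0, "az": -0.16}, {"x": 0, "y": 0, "z": 0, "ax": 0, "ay": 0, "az": -0.24}, {"x": 0, "y": 0, "z": 0, "ax": 0, "ay": 0, "az": -0.3}, {"x": 0, "y": 0, "z": 0, "ax": 0, "ay": 0, "az": -0.3}]}}

```text
clock: 7.15
tcp_pos: [0.5528, -0.1069, 0.3227]
tool_rot: [-0.0, 0.996, -0.093, -0.0]
contact_force: [0.2, -1.2, -1.3]
width: 0.0116
grip_force: 35.3
```

{"fn": "play_rows", "kwargs": {"moves": [{"x": 0, "y": 0, "z": 0, "ax": 0, "ay": 0, "az": -0.08}, {"x": 0, "y": 0, "z": 0, "ax": 0, "ay": 0, "az": -0.16}, {"x": 0, "y": 0, "z": 0, "ax": 0, "ay": 0, "az": -0.24}, {"x": 0, "y": 0, "z": 0, "ax": 0, "ay": 0, "az": -0.31}, {"x": 0, "y": 0, "z": 0, "ax": 0, "ay": 0, "az": -0.31}]}}

```text
clock: 7.65
tcp_pos: [0.5528, -0.107, 0.3228]
tool_rot: [-0.0, 0.989, 0.148, -0.0]
contact_force: [0.4, -0.2, -1.3]
width: 0.0113
grip_force: 35.3
```

{"fn": "play_rows", "kwargs": {"moves": [{"x": 0, "y": 0, "z": 0.015, "ax": 0, "ay": 0, "az": 0}, {"x": 0, "y": 0, "z": 0.03, "ax": 0, "ay": 0, "az": 0}, {"x": 0, "y": 0, "z": 0.03, "ax": 0, "ay": 0, "az": 0}]}}

```text
clock: 7.95
tcp_pos: [0.5532, -0.107, 0.3184]
tool_rot: [0.001, 0.989, 0.147, 0.001]
contact_force: [-0.5, -0.2, 17.6]
width: 0.0116
grip_force: 38.2
```

Landed at z 0.3184, about 27–28 mm above home, so the dowel is on the lands. I'll ease off and feel round in small steps.

{"fn": "play_rows", "kwargs": {"moves": [{"x": 0, "y": 0, "z": -0.005, "ax": 0, "ay": 0, "az": 0}, {"x": 0, "y": 0, "z": -0.005, "ax": 0, "ay": 0, "az": -0.03}, {"x": 0, "y": 0, "z": -0.005, "ax": 0, "ay": 0, "az": -0.03}]}}

```text
clock: 8.25
tcp_pos: [0.5531, -0.1071, 0.3187]
tool_rot: [0.0, 0.985, 0.171, 0.001]
contact_force: [1.5, -2.0, 6.6]
width: 0.011
grip_force: 36.7
```

{"fn": "play_rows", "kwargs": {"moves": [{"x": 0, "y": 0, "z": 0, "ax": 0, "ay": 0, "az": -0.04}, {"x": 0, "y": 0, "z": 0, "ax": 0, "ay": 0, "az": -0.04}]}}

```text
clock: 8.45
tcp_pos: [0.553, -0.1071, 0.3184]
tool_rot: [0.001, 0.979, 0.202, 0.001]
contact_force: [3.3, -3.0, 3.6]
width: 0.0109
grip_force: 36.3
```

{"fn": "play_rows", "kwargs": {"moves": [{"x": 0, "y": 0, "z": 0, "ax": 0, "ay": 0, "az": -0.04}, {"x": 0, "y": 0, "z": 0, "ax": 0, "ay": 0, "az": -0.04}]}}

```text
clock: 8.65
tcp_pos: [0.5529, -0.1071, 0.318]
tool_rot: [0.0, 0.973, 0.232, 0.0]
contact_force: [2.7, -3.5, 1.2]
width: 0.0112
grip_force: 35.9
```

{"fn": "play_rows", "kwargs": {"moves": [{"x": 0, "y": 0, "z": 0.008, "ax": 0, "ay": 0, "az": 0}, {"x": 0, "y": 0, "z": 0.008, "ax": 0, "ay": 0, "az": 0}]}}

```text
clock: 8.85
tcp_pos: [0.553, -0.1073, 0.3162]
tool_rot: [0.001, 0.973, 0.232, 0.0]
contact_force: [6.6, -8.6, -2.8]
width: 0.0112
grip_force: 35.6
```

```bash
python3 -c "
from rig import *;o=get_obs();print({k:o[k] for k in('tcp_pos','contact_force','ft_torque','width')})"
```

```text
{'tcp_pos': array([ 0.55299794, -0.10731995,  0.31624065]), 'contact_force': array([ 6.61844534, -8.60464438, -2.8369139 ]), 'ft_torque': array([-1.64633959, -1.23215329,  0.11530118]), 'width': 0.011211498477185774}
```

{"fn": "play_rows", "kwargs": {"moves": [{"x": 0, "y": 0.004, "z": 0, "ax": 0, "ay": 0, "az": 0}, {"x": 0, "y": 0.004, "z": 0, "ax": 0, "ay": 0, "az": -0.02}, {"x": 0, "y": 0.004, "z": 0, "ax": 0, "ay": 0, "az": -0.02}]}}

```text
clock: 9.15
tcp_pos: [0.5532, -0.1077, 0.316]
tool_rot: [-0.0, 0.969, 0.248, -0.0]
contact_force: [3.7, -4.7, -2.9]
width: 0.0111
grip_force: 35.4
```

```bash
python3 -c "
from rig import *;o=get_obs();print({k:o[k] for k in('tcp_pos','contact_force','ft_torque','width')})"
```

```text
{'tcp_pos': array([ 0.55324809, -0.10772879,  0.31604561]), 'contact_force': array([ 3.71929871, -4.66065202, -2.92757672]), 'ft_torque': array([-0.73836771, -0.81181511,  0.10602404]), 'width': 0.011122840740535777}
```

Lateral force halved; relieving it a bit more, then probing down.

{"fn": "play_rows", "kwargs": {"moves": [{"x": 0, "y": 0.004, "z": 0, "ax": 0, "ay": 0, "az": 0}, {"x": 0, "y": 0.004, "z": 0.01, "ax": 0, "ay": 0, "az": 0}, {"x": 0, "y": 0.004, "z": 0.01, "ax": 0, "ay": 0, "az": 0}]}}

```text
clock: 9.45
tcp_pos: [0.5535, -0.1083, 0.314]
tool_rot: [-0.0, 0.969, 0.248, -0.0]
contact_force: [0.9, -2.0, -1.5]
width: 0.0115
grip_force: 35.5
```

{"fn": "play_rows", "kwargs": {"moves": [{"x": 0, "y": 0, "z": 0.01, "ax": 0, "ay": 0, "az": 0}, {"x": 0, "y": 0, "z": 0.01, "ax": 0, "ay": 0, "az": 0}]}}

```text
clock: 9.65
tcp_pos: [0.5535, -0.1083, 0.3121]
tool_rot: [-0.0, 0.969, 0.249, -0.0]
contact_force: [1.8, -0.6, -1.3]
width: 0.0113
grip_force: 35.5
```

```bash
python3 -c "
from rig import *;o=get_obs();print({k:o[k] for k in('tcp_pos','contact_force','ft_torque','width')})"
```

```text
{'tcp_pos': array([ 0.55349669, -0.10826874,  0.31205113]), 'contact_force': array([ 1.79720317, -0.61371385, -1.32214724]), 'ft_torque': array([-0.182819  , -0.13914807,  0.03286443]), 'width': 0.011335792763057864}
```

{"fn": "play_rows", "kwargs": {"moves": [{"x": 0, "y": 0, "z": 0.008, "ax": 0, "ay": 0, "az": 0}, {"x": 0, "y": 0, "z": 0.008, "ax": 0, "ay": 0, "az": 0}]}}

```text
clock: 9.85
tcp_pos: [0.5536, -0.1083, 0.3112]
tool_rot: [0.0, 0.969, 0.249, 0.0]
contact_force: [-1.1, 0.2, 4.9]
width: 0.011
grip_force: 36.4
```

{"fn": "play_rows", "kwargs": {"moves": [{"x": 0, "y": 0, "z": 0.006, "ax": 0, "ay": 0, "az": 0}, {"x": 0, "y": 0, "z": 0.006, "ax": 0, "ay": 0, "az": 0}]}}

```text
clock: 10.05
tcp_pos: [0.5536, -0.1083, 0.311]
tool_rot: [0.0, 0.969, 0.249, 0.001]
contact_force: [-5.8, 0.7, 14.5]
width: 0.0114
grip_force: 38.1
```

Firm floor at z 0.311, 20 mm above home, so the dowel is in the notch. Easing off, releasing and rising.

{"fn": "play_rows", "kwargs": {"moves": [{"x": 0, "y": 0, "z": -0.007, "ax": 0, "ay": 0, "az": 0}, {"x": 0, "y": 0, "z": -0.007, "ax": 0, "ay": 0, "az": 0}]}}

```text
clock: 10.25
tcp_pos: [0.5536, -0.1083, 0.3112]
tool_rot: [-0.0, 0.969, 0.249, 0.0]
contact_force: [-1.0, -0.5, 3.7]
width: 0.0114
grip_force: 36.3
```

{"fn": "play_rows", "kwargs": {"moves": [{"x": 0, "y": 0, "z": 0, "ax": 0, "ay": 0, "az": 0}, {"x": 0, "y": 0, "z": 0, "ax": 0, "ay": 0, "az": 0}, {"x": 0, "y": 0, "z": 0, "ax": 0, "ay": 0, "az": 0}, {"x": 0, "y": 0, "z": 0, "ax": 0, "ay": 0, "az": 0}], "claw": 0.5}}

```text
clock: 10.65
tcp_pos: [0.5536, -0.1083, 0.3109]
tool_rot: [-0.0, 0.969, 0.249, -0.0]
contact_force: [0.0, 0.3, 0.2]
width: 0.0429
grip_force: 0.0
```

{"fn": "play_rows", "kwargs": {"moves": [{"x": 0, "y": 0, "z": -0.1, "ax": 0, "ay": 0, "az": 0}, {"x": 0, "y": 0, "z": -0.3, "ax": 0, "ay": 0, "az": 0}, {"x": 0, "y": 0, "z": -0.5, "ax": 0, "ay": 0, "az": 0}, {"x": 0, "y": 0, "z": -0.6, "ax": 0, "ay": 0, "az": 0}]}}

```text
clock: 11.05
tcp_pos: [0.5535, -0.1083, 0.4345]
tool_rot: [0.001, 0.969, 0.249, 0.002]
contact_force: [1.5, -0.6, -0.3]
width: 0.0425
grip_force: 0.0
```

```bash
python3 - <<'E'
from rig import *
import cv2
a=grab_frame("scene")[130:290,230:430,::-1]
cv2.imwrite("pics/pt.png",cv2.resize(a,None,fx=3.6,fy=3.6,interpolation=cv2.INTER_CUBIC))
E
```

```text
(no output)
```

View pics/pt.png

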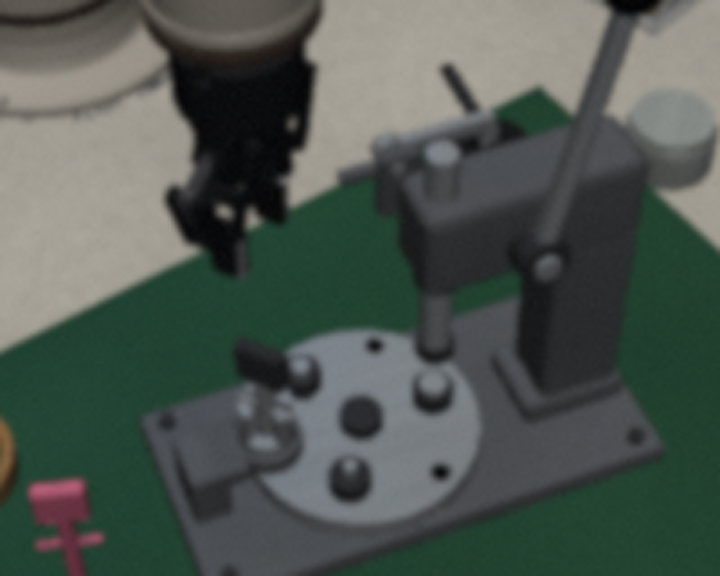

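The pin hangs upright and raised in its sleeve, with its wing at (262,363) and turned. The latch is level, handle at (458,88), and the gripper is clear.

```bash
python3 -c "
from rig import *
print(hand_in())"
```

```text
the job is handed in; nothing more can be done
None
```

I closed the latch into its catch, drew the pin and parked it by feel in the notch (20 mm above home), left the gripper clear and the bystanders untouched, and handed in at about 11 s; no verdict came back.

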